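# Stack two flanged hubs on the centring spigot of a welding fixture

## Robot

A 6-joint arm with a two-finger parallel gripper is mounted at the origin on the work surface. World frame = base frame: x ahead of the robot, y to its left, z up, the work surface at z = 0. Lengths are in m, angles in rad, forces in N, time in s.
With the tool pointing down it reaches from about 0.375 to 0.925 m from the base axis. Payload 5.7 kg.
Tool frame: the origin (TCP) lies midway between the tips of the shut fingers; the grasp point (between the pads) lies robot.hold_point_z behind it (robot.hold_point_z is the distance from the TCP to the grasp point, in m); z points along the fingers, y is the line along which they close (so a half turn about z gives the same grasp; the last joint's range is limited). The gripper opens to 88 mm and grips with 3 to 60 N. Pads are 20 mm wide; open, the fingers measure 115 mm over their backs; the gripper's body (75 mm by 178 mm) begins 61 mm behind the grasp point.
Start: joints at [-1.339, 0.359, 1.51, -0, 1.272, -0.115], TCP at [0.204, -0.564, 0.223] pointing down, gripper open.
Joint ranges: [-2.97, 2.97], [-1.01, 2.36], [0.21, 2.38], [-0.96, 4.11], [0.2, 2.71], [-2.98, 2.98]. Speed limits (rad/s): [2.39, 2.39, 3.14, 3.14, 3.14, 3.14].

## Interface

Orientations are given as a unit quaternion [w, x, y, z].
In Python, from plant import readout, imaging, robot gives the robot as it stands.
- The arm moves only by the tool drive_tool, never from a script. Its argument "series" is a list of rows, each a list of 2 entries, a list of its own where there are three numbers: the shift along the world's x, y, z in m, then the turn, a rotation vector about the world's x, y, z in rad. In form: [[[tx, ty, tz], [ax, ay, az]], ...]. A call has 1 to 8 rows; each row shifts and turns the commanded pose from where the row before left it; what a row does not reach is not made up. A row lasts 1/12 s, in which the tool goes at most 41.7 mm and 7.16 degrees, less where a joint would pass 70% of its speed; a pose out of reach is approached as far as the arm can. A call with a gripper value outside its range is refused whole. "fingers" is the closure in counts, from 0 (fully open) to 255 (shut), set as the call begins (left out, the last holds). The fingers move at their own pace and stop on an object; the grip force is fixed at half the most. Time passes only in rows, so rows that do not move let the fingers close. It gives the time, the measured TCP pose, the force, the opening and the grip force at its end, in the units of the state.
- readout.observe(): the state, without advancing time (a new reading comes with each control period).
- imaging.camera(name): name is "scene" or "top"; returns a dict with "pixels" (420x560x3 uint8, red, green, blue), "depth" (420x560 float32, m along the optical axis (not along the pixel's ray), 0 where there is no reading), "fov_y" (degrees; the focal length in pixels is half the picture's height over the tangent of half this angle, whatever the lens; pixels are square), "cx", "cy" (the principal point, pixels), "cam_to_world" (4x4, takes a point from camera to world coordinates). Camera axes: x right, y down, z forward; pixel columns grow to the right and rows downward; lengths in m; the calibration is good to about 2 mm. A picture is of the moment at which its call begins.
- robot.sign_off(): hands the job in; it is judged then, once.
The state is a dict: "time_s": time; "q": joint angles; "qd": joint speeds; "joint_torque": joint torques, N m; "tcp_pos": TCP position; "tool_rot": TCP orientation; "force": force on the tool from outside, world axes, zero at the start; "torque": the same for the moment, N m; "gripper_width": finger opening in m; "grasp_force": force on a finger pad.
Only numpy, scipy, OpenCV 4.12 (cv2) and the standard library are available. Lean on these libraries where they do the work, as an engineer would, in place of code of your own. Each camera call takes 0.05 s, during which the arm holds its last target. There are 200 camera calls.

## Task

Load the welding fixture: put the wide-flanged open hub over the spigot, flange down and fully home on the round plate, and let go of it; then put the small-flanged open hub over the same spigot, flange down and fully home on top of the first. Lower each one down, do not drop it from a height, and leave the hub with the capped top where it stands.

Things in the scene. Friction and masses are not known exactly. Their poses are not given: they have to be found in the camera images.
- wide_hub_center (a point): Wide open hub, bare steel, loose, about 0.75 kg: flange 100 mm across, 10 mm thick, six small bolt holes, at the bottom; on it a neck 52 mm across (10 to 50 mm above the underside: grip here); open 40 mm bore right through; 50 mm high. Stands flange down on the bench. Point: on its axis, half-way up (25 mm); z up. A flangeless sleeve and a neckless flat ring lying about are not part of the job.
- small_hub_center (a point): Small open hub, bare steel, loose, about 0.4 kg: flange 72 mm across, 10 mm thick, four small bolt holes, at the bottom; on it a neck 48 mm across (10 to 44 mm above the underside: grip here); open 40 mm bore right through; 44 mm high. Stands flange down on the bench. Point: on its axis, half-way up (22 mm above the underside); z up.
- capped_hub_center (a point): Capped hub, not to be used: bare steel, loose, flange 86 mm across and 10 mm thick at the bottom, neck 50 mm across closed by a flat solid top; 48 mm high. Point: on its axis, half-way up (24 mm above the underside); z up.
- spigot_foot (a point): Foot of the spigot: on its axis, at the plate's upper face, 12 mm above the bench; z up. Fixed grey round plate 150 mm across, four bolt heads 5 mm high 66 mm from the axis. Central steel spigot 32 mm across rises 70 mm above the plate (20 mm above the neck of a seated wide hub), its top 16 mm tapering to a nose 12 mm across; bores clear it by 4 mm all round.
Things that resemble listed ones, but are neither listed nor needed, are in the scene too. What is shaped like the part that bears small_hub_center but brown, orange or red is not meant.

How it is judged:
By the outcome, as a careful person would: the job done as asked, in the order asked, and still so for the second after the job is handed in, with the robot touching nothing.
It also fails if it takes over 54 s, if anything falls off the work surface, if the arm or the gripper's body presses on something with over 40 N, if the wrist force passes 120 N, or if a joint passes its speed limit or range.

## Working session

There is one attempt and no reset: what is moved stays moved. The work goes in short steps, Python scripts to look and compute and a tool call to move; the robot and the scene stay as the last step left them, time stands still between calls to the robot, and variables do not carry over. Pictures are saved under pics/ and viewed, at most 10 in all, crops included, and the job is handed in when it is done.

Besides the shell and the picture viewer there is one more tool, called after ">>>" as name(argument=value, ...) on one line, values as JSON. drive_tool: Moves the arm, as the interface text tells. Its arguments: {"type":"object","properties":{"series":{"type":"array","items":{"type":"array"}},"fingers":{"type":"number"}},"required":["series"]}

```bash
mkdir -p pics; cat > h.py <<'E'
import numpy as np, cv2
from plant import readout, imaging, robot
def pts(c):
    h,w=c["depth"].shape; f=h/2/np.tan(np.radians(c["fov_y"])/2)
    u,v=np.meshgrid(np.arange(w),np.arange(h)); d=c["depth"]
    P=np.stack([(u-c["cx"])/f*d,(v-c["cy"])/f*d,d,np.ones_like(d)],-1)
    W=(P@np.array(c["cam_to_world"]).T)[...,:3]; W[d==0]=np.nan
    return W
E
python3 - <<'E'
from h import *
for n in("top","scene"):
    c=imaging.camera(n); cv2.imwrite(f"pics/{n}0.png",c["pixels"][...,::-1]); np.savez(f"{n}0.npz",**c)
    print(n,c["fov_y"],c["cx"],c["cy"],np.round(c["cam_to_world"],3).tolist())
print(robot.hold_point_z, readout.observe())
E
```

```text
top 48.889782166029114 280.1758232329201 218.0105951086524 [[0.01, -0.996, 0.093, 0.391], [-1.0, -0.012, -0.012, 0.049], [0.013, -0.092, -0.996, 1.061], [0.0, 0.0, 0.0, 1.0]]
scene 50.25828837151983 282.137724405431 213.24577702104122 [[0.309, 0.792, -0.526, 1.008], [0.951, -0.262, 0.164, -0.128], [-0.008, -0.551, -0.835, 0.881], [0.0, 0.0, 0.0, 1.0]]
0.0187 {'time_s': 0.1, 'q': array([-1.33909460e+00,  3.59392543e-01,  1.51129082e+00,  1.11466043e-05,
        1.27250605e+00, -1.15096205e-01]), 'qd': array([-0.00053981, -0.00292077, -0.00283069,  0.00124248, -0.00115809,
       -0.00109916]), 'joint_torque': array([ 1.13566766e-04, -5.16356671e+01, -2.71406347e+01,  6.76099048e-02,
        2.76840589e-02, -3.30144360e-05]), 'tcp_pos': array([ 0.20379183, -0.56368737,  0.22193043]), 'tool_rot': array([-7.97335459e-04,  9.85003999e-01,  1.72529663e-01, -4.12046619e-05]), 'force': array([ 0.81942124, -0.47657812,  0.49511306]), 'torque': array([-0.01358759,  0.02535539,  0.0032993 ]), 'grasp_force': 0.0, 'gripper_width': 0.0878879428252804}
```

View pics/top0.png

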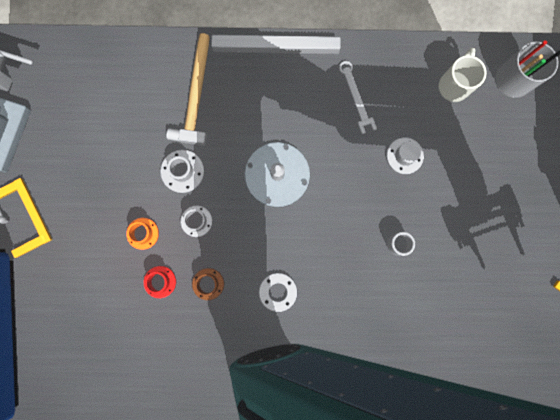

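View pics/scene0.png

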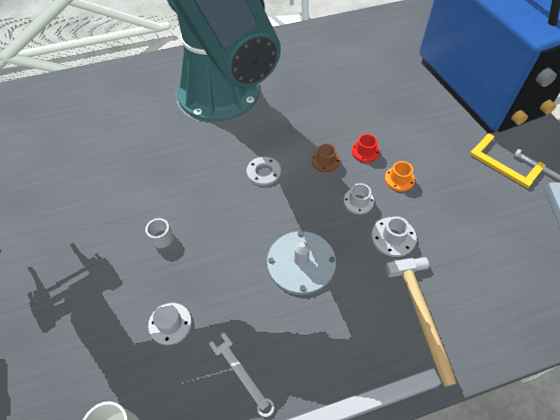

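The top view shows the wide hub at (181,171) with the hammer head just above it. The small steel hub is at (196,221), the spigot plate at (277,173) and the capped hub at (405,155). The sleeve (403,244) and the flat ring (278,292) are decoys. The scene view agrees: wide (395,236), small (360,197), spigot (302,255).

```bash
cat >> h.py <<'E'
def ring(W,win,z0,z1):
    u0,v0,u1,v1=win; Q=W[v0:v1,u0:u1].reshape(-1,3); Q=Q[(Q[:,2]>z0)&(Q[:,2]<z1)]
    if len(Q)<5: return None
    (x,y),r=cv2.minEnclosingCircle((Q[:,:2]*1000).astype(np.float32))
    return len(Q),np.round([x,y,r],1).tolist(),round(float(np.median(Q[:,2])*1000),1)
E
python3 - <<'E'
from h import *
wins={"top":dict(wide=(158,146,206,196),small=(178,202,216,240),spig=(240,135,315,210),cap=(383,132,428,177),ham=(160,120,210,150)),
"scene":dict(wide=(368,212,420,260),small=(340,178,379,216),spig=(262,228,340,300),cap=(145,298,195,346),ham=(382,254,432,280))}
for n in wins:
    c=np.load(n+"0.npz"); W=pts(c)
    for k,w in wins[n].items():
        for z in((.004,.016),(.04,.056),(.008,.020),(.07,.09)):
            r=ring(W,w,*z)
            if r: print(n,k,z,r)
    u0,v0,u1,v1=wins[n]["wide"]
E
```

```text
top wide (0.004, 0.016) (995, [599.3, 264.6, 69.4], 9.1)
top wide (0.04, 0.056) (198, [594.2, 263.6, 25.7], 48.2)
top wide (0.008, 0.02) (717, [594.3, 263.5, 49.7], 9.9)
top small (0.004, 0.016) (398, [485.6, 231.6, 43.6], 8.8)
top small (0.04, 0.056) (110, [479.0, 227.8, 23.9], 42.9)
top small (0.008, 0.02) (271, [478.9, 227.0, 35.7], 10.0)
top spig (0.004, 0.016) (2996, [590.5, 52.5, 98.4], 11.1)
top spig (0.04, 0.056) (14, [583.5, 43.9, 14.4], 49.2)
top spig (0.008, 0.02) (2870, [589.4, 44.7, 74.8], 11.3)
top spig (0.07, 0.09) (103, [588.9, 44.0, 13.0], 76.0)
top cap (0.004, 0.016) (588, [651.6, -254.6, 62.5], 8.9)
top cap (0.04, 0.056) (383, [638.3, -253.2, 26.2], 46.6)
top cap (0.008, 0.02) (395, [637.2, -252.2, 42.7], 10.0)
top ham (0.004, 0.016) (79, [679.6, 263.6, 57.7], 12.2)
top ham (0.008, 0.02) (113, [673.8, 254.1, 44.6], 16.0)
scene wide (0.004, 0.016) (894, [591.5, 264.0, 86.6], 10.6)
scene wide (0.04, 0.056) (256, [595.6, 262.6, 26.9], 49.5)
scene wide (0.008, 0.02) (818, [596.4, 262.6, 50.5], 11.0)
scene small (0.004, 0.016) (356, [464.5, 227.9, 67.5], 10.4)
scene small (0.04, 0.056) (122, [479.7, 227.8, 25.2], 44.2)
scene small (0.008, 0.02) (319, [481.1, 227.5, 36.1], 11.3)
scene spig (0.004, 0.016) (2977, [587.6, 43.7, 109.0], 12.7)
scene spig (0.04, 0.056) (53, [596.2, 43.0, 15.0], 45.7)
scene spig (0.008, 0.02) (3027, [591.1, 44.5, 75.3], 12.8)
scene spig (0.07, 0.09) (120, [591.9, 43.0, 14.7], 76.7)
scene cap (0.004, 0.016) (771, [638.8, -250.4, 55.8], 10.5)
scene cap (0.04, 0.056) (521, [639.7, -252.4, 25.1], 48.5)
scene cap (0.008, 0.02) (724, [639.5, -252.8, 43.3], 10.8)
scene ham (0.004, 0.016) (109, [674.0, 259.6, 58.5], 10.0)
scene ham (0.008, 0.02) (122, [672.8, 254.9, 45.7], 13.9)
```

>>> drive_tool(series=[[[0.0163,0.0344,0],[0,0,0]],[[0.0163,0.0344,0],[0,0,0]],[[0.0163,0.0344,0],[0,0,0]],[[0.0163,0.0344,0],[0,0,0]],[[0.0163,0.0344,0],[0,0,0]],[[0.0163,0.0344,0],[0,0,0]],[[0.0163,0.0344,0],[0,0,0]],[[0.0163,0.0344,0],[0,0,0]]], fingers=0)

```text
time_s: 0.77
tcp_pos: [0.3345, -0.2871, 0.2224]
tool_rot: [-0.0, 0.985, 0.172, -0.0]
force: [0.7, -0.5, 0.2]
gripper_width: 0.0876
grasp_force: 0.0
```

>>> drive_tool(series=[[[0.0163,0.0344,0],[0,0,0]],[[0.0163,0.0344,0],[0,0,0]],[[0.0163,0.0344,0],[0,0,0]],[[0.0163,0.0344,0],[0,0,0]],[[0.0163,0.0344,0],[0,0,0]],[[0.0163,0.0344,0],[0,0,0]],[[0.0163,0.0344,0],[0,0,0]],[[0.0163,0.0344,0],[0,0,0]]])

```text
time_s: 1.43
tcp_pos: [0.4649, -0.0119, 0.2225]
tool_rot: [-0.0, 0.985, 0.173, -0.0]
force: [-0.7, 0.1, 0.5]
gripper_width: 0.0878
grasp_force: 0.0
```

>>> drive_tool(series=[[[0.0163,0.0344,0],[0,0,0]],[[0.0163,0.0344,0],[0,0,0]],[[0.0163,0.0344,0],[0,0,0]],[[0.0163,0.0344,0],[0,0,0]],[[0.0163,0.0344,0],[0,0,0]],[[0.0163,0.0344,0],[0,0,0]],[[0.0163,0.0344,0],[0,0,0]],[[0.0163,0.0344,0],[0,0,0]]])

```text
time_s: 2.1
tcp_pos: [0.5952, 0.2632, 0.2221]
tool_rot: [0.0, 0.985, 0.173, -0.0]
force: [0.5, 0.4, -0.4]
gripper_width: 0.0876
grasp_force: 0.0
```

>>> drive_tool(series=[[[0,0,0],[0,0,0]],[[0,0,0],[0,0,0]],[[0,0,0],[0,0,0]]])

```text
time_s: 2.35
tcp_pos: [0.5943, 0.2609, 0.2218]
tool_rot: [0.0, 0.985, 0.173, -0.001]
force: [-0.1, 0.3, -0.5]
gripper_width: 0.0877
grasp_force: 0.0
```

>>> drive_tool(series=[[[0.0007,0.0021,-0.03],[0,0,0]],[[0,0,-0.03],[0,0,0]],[[0,0,-0.03],[0,0,0]],[[0,0,-0.03],[0,0,0]],[[0,0,-0.02],[0,0,0]],[[0,0,-0.015],[0,0,0]],[[0,0,0],[0,0,0]],[[0,0,0],[0,0,0]]])

```text
time_s: 3.02
tcp_pos: [0.5948, 0.2618, 0.0672]
tool_rot: [0.0, 0.985, 0.172, -0.001]
force: [0.2, 0.4, -0.1]
gripper_width: 0.0878
grasp_force: 0.0
```

```bash
python3 - <<'E'
from h import *
for n in("top","scene"):
    c=imaging.camera(n); cv2.imwrite(f"pics/{n}1.png",c["pixels"][...,::-1])
im=cv2.resize(c["pixels"][140:320,300:500,::-1],None,fx=3,fy=3); cv2.imwrite("pics/s1c.png",im)
E
```

```text
(no output)
```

View pics/s1c.png

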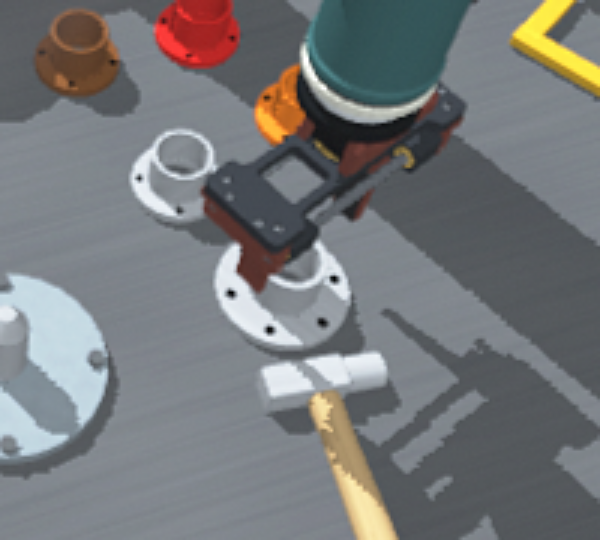

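The crop shows the fingers straddling the neck of the wide hub (crop (295,270)). The gripper is clear of the hammer, so I'll lower and close.

>>> drive_tool(series=[[[0,0.001,-0.015],[0,0,0]],[[0,0,-0.015],[0,0,0]],[[0,0,-0.012],[0,0,0]],[[0,0,-0.006],[0,0,0]],[[0,0,-0.003],[0,0,0]],[[0,0,0],[0,0,0]],[[0,0,0],[0,0,0]]])

```text
time_s: 3.7
tcp_pos: [0.5963, 0.2645, 0.0172]
tool_rot: [-0.0, 0.985, 0.173, 0.0]
force: [0.9, -0.1, 0.5]
gripper_width: 0.0876
grasp_force: 0.0
```

>>> drive_tool(series=[[[0,0,0],[0,0,0]],[[0,0,0],[0,0,0]],[[0,0,0],[0,0,0]],[[0,0,0],[0,0,0]],[[0,0,0],[0,0,0]],[[0,0,0],[0,0,0]],[[0,0,0],[0,0,0]],[[0,0,0],[0,0,0]]], fingers=255)

```text
time_s: 4.37
tcp_pos: [0.596, 0.264, 0.0167]
tool_rot: [0.0, 0.985, 0.173, 0.0]
force: [-0.1, -2.7, 1.3]
gripper_width: 0.0519
grasp_force: 30.0
```

>>> drive_tool(series=[[[0,0,0.008],[0,0,0]],[[0,0,0.018],[0,0,0]],[[0,0,0.02],[0,0,0]],[[0,0,0.02],[0,0,0]],[[0,0,0.02],[0,0,0]],[[0,0,0.014],[0,0,0]],[[0,0,0.008],[0,0,0]],[[0,0,0],[0,0,0]]])

```text
time_s: 5.03
tcp_pos: [0.5962, 0.2649, 0.126]
tool_rot: [-0.0, 0.985, 0.172, 0.001]
force: [-0.0, -0.4, -7.1]
gripper_width: 0.0514
grasp_force: 30.0
```

>>> drive_tool(series=[[[-0.0005,-0.02,0],[0,0,0]],[[-0.0005,-0.03,0],[0,0,0]],[[-0.001,-0.03,0],[0,0,0]],[[-0.001,-0.03,0],[0,0,0]],[[-0.001,-0.03,0],[0,0,0]],[[-0.001,-0.03,0],[0,0,0]],[[0,-0.03,0],[0,0,0]],[[0,-0.0185,0],[0,0,0]]])

```text
time_s: 5.7
tcp_pos: [0.5891, 0.0432, 0.1229]
tool_rot: [0.0, 0.985, 0.172, -0.002]
force: [0.3, 0.2, -6.8]
gripper_width: 0.0516
grasp_force: 30.0
```

>>> drive_tool(series=[[[0,0,0],[0,0,0]],[[0,0,0],[0,0,0]],[[0,0,0],[0,0,0]],[[0,0,0],[0,0,0]]])

```text
time_s: 6.03
tcp_pos: [0.5902, 0.047, 0.1239]
tool_rot: [-0.0, 0.985, 0.173, -0.001]
force: [-0.8, -0.5, -6.6]
gripper_width: 0.0517
grasp_force: 30.0
```

```bash
python3 - <<'E'
from h import *
for n in("top","scene"):
    c=imaging.camera(n); cv2.imwrite(f"pics/{n}2.png",c["pixels"][...,::-1])
    W=pts(c); x,y=W[...,0],W[...,1]
    m=(np.hypot(x-.59,y-.0445)<.08)&(W[...,2]>.1)&(W[...,2]<.16)
    hs=np.histogram(W[m][:,2]*1000,bins=range(100,164,3)); print(n,hs[0])
    s=c["pixels"].astype(int); sat=s.max(-1)-s.min(-1)
    Q=W[m&(sat<25)&(s.min(-1)>90)&(abs(W[...,2]-.119)<.006)]
    print(len(Q),cv2.minEnclosingCircle((Q[:,:2]*1000).astype(np.float32)) if len(Q) else 0)
print(readout.observe()["tcp_pos"])
cv2.imwrite("pics/s2c.png",cv2.resize(c["pixels"][150:330,200:400,::-1],None,fx=3,fy=3))
E
```

```text
top [  0   2   3  11 146 305  63   5   6   3   5   6   4   6   7   7   3  15
  31  13   0]
497 ((572.3306274414062, 43.19813537597656), 45.89927673339844)
scene [  0   0   3  31  41 335 349  29  24  29  38  27  29  27  31  32  32  37
  47  76   0]
726 ((591.943359375, 48.171142578125), 49.93709945678711)
[0.59048866 0.04703103 0.12425251]
```

View pics/s2c.png

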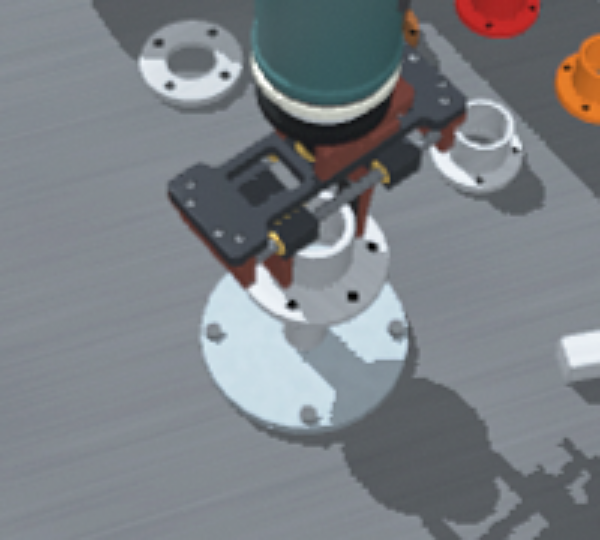

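The crop shows the wide hub held level over the plate and about 3 mm too far to +y. I'll correct that and lower it.

>>> drive_tool(series=[[[-0.0005,-0.0028,0],[0,0,0]],[[0,0,-0.008],[0,0,0]],[[0,0,-0.012],[0,0,0]],[[0,0,-0.012],[0,0,0]],[[0,0,-0.012],[0,0,0]],[[0,0,-0.006],[0,0,0]],[[0,0,0],[0,0,0]],[[0,0,0],[0,0,0]]])

```text
time_s: 6.8
tcp_pos: [0.5901, 0.0433, 0.0743]
tool_rot: [-0.0, 0.985, 0.173, -0.0]
force: [-0.1, -0.5, -7.0]
gripper_width: 0.0516
grasp_force: 30.0
```

```bash
python3 - <<'E'
from h import *
c=imaging.camera("scene"); W=pts(c); s=c["pixels"].astype(int); sat=s.max(-1)-s.min(-1)
zt=readout.observe()["tcp_pos"][2]-.0167+.010
m=(np.hypot(W[...,0]-.59,W[...,1]-.0445)<.08)&(sat<25)&(s.min(-1)>90)&(abs(W[...,2]-zt-.001)<.006)
Q=W[m]; print(len(Q),cv2.minEnclosingCircle((Q[:,:2]*1000).astype(np.float32)))
o=readout.observe(); print(o["tcp_pos"],o["force"])
E
```

```text
662 ((591.0679931640625, 44.171356201171875), 50.04331970214844)
[0.59066511 0.04324217 0.07483016] [ 0.45076534  0.14565526 -6.7846413 ]
```

>>> drive_tool(series=[[[0,0,-0.008],[0,0,0]],[[0,0,-0.01],[0,0,0]],[[0,0,-0.01],[0,0,0]],[[0,0,-0.008],[0,0,0]],[[0,0,-0.004],[0,0,0]],[[0,0,-0.003],[0,0,0]],[[0,0,0],[0,0,0]],[[0,0,0],[0,0,0]]])

```text
time_s: 7.52
tcp_pos: [0.5904, 0.0432, 0.0315]
tool_rot: [-0.0, 0.985, 0.173, -0.0]
force: [-0.6, -0.3, -7.1]
gripper_width: 0.0519
grasp_force: 30.0
```

>>> drive_tool(series=[[[0,0,-0.001],[0,0,0]],[[0,0,-0.001],[0,0,0]],[[0,0,-0.0005],[0,0,0]],[[0,0,0],[0,0,0]],[[0,0,0],[0,0,0]]])

```text
time_s: 7.93
tcp_pos: [0.5903, 0.0431, 0.0292]
tool_rot: [-0.0, 0.985, 0.173, 0.0]
force: [-0.2, -1.6, -7.1]
gripper_width: 0.0514
grasp_force: 30.0
```

>>> drive_tool(series=[[[0,0,-0.0005],[0,0,0]],[[0,0,-0.0005],[0,0,0]],[[0,0,0],[0,0,0]],[[0,0,0],[0,0,0]]])

```text
time_s: 8.27
tcp_pos: [0.5905, 0.0432, 0.0287]
tool_rot: [0.0, 0.985, 0.173, 0.0]
force: [-1.9, 0.5, 1.7]
gripper_width: 0.0514
grasp_force: 30.0
```

>>> drive_tool(series=[[[0,0,0],[0,0,0]],[[0,0,0],[0,0,0]],[[0,0,0],[0,0,0]],[[0,0,0],[0,0,0]],[[0,0,0],[0,0,0]],[[0,0,0],[0,0,0]]], fingers=0)

```text
time_s: 8.77
tcp_pos: [0.5905, 0.0431, 0.0282]
tool_rot: [-0.0, 0.985, 0.173, 0.0]
force: [-0.6, 0.4, 0.7]
gripper_width: 0.0865
grasp_force: 0.0
```

>>> drive_tool(series=[[[0,0,0.01],[0,0,0]],[[0,0,0.02],[0,0,0]],[[0,0,0.025],[0,0,0]],[[0,0,0.025],[0,0,0]],[[0,0,0.025],[0,0,0]],[[0,0,0.015],[0,0,0]]])

```text
time_s: 9.27
tcp_pos: [0.5916, 0.0431, 0.1516]
tool_rot: [0.0, 0.985, 0.173, 0.002]
force: [0.0, -0.9, 0.6]
gripper_width: 0.0881
grasp_force: 0.0
```

>>> drive_tool(series=[[[-0.015,0.025,0],[0,0,0]],[[-0.015,0.025,0],[0,0,0]],[[-0.015,0.025,0],[0,0,0]],[[-0.015,0.025,0],[0,0,0]],[[-0.015,0.025,0],[0,0,0]],[[-0.015,0.025,0],[0,0,0]],[[-0.012,0.02,0],[0,0,0]],[[-0.008,0.015,0],[0,0,0]]])

```text
time_s: 9.93
tcp_pos: [0.4788, 0.2297, 0.1489]
tool_rot: [-0.0, 0.985, 0.173, -0.0]
force: [-0.5, 0.1, 0.5]
gripper_width: 0.0878
grasp_force: 0.0
```

>>> drive_tool(series=[[[0,0,0],[0,0,0]],[[0,0,0],[0,0,0]],[[0,0,0],[0,0,0]]])

```text
time_s: 10.18
tcp_pos: [0.4809, 0.2278, 0.1486]
tool_rot: [0.0, 0.985, 0.173, 0.0]
force: [1.1, -0.3, -0.1]
gripper_width: 0.0879
grasp_force: 0.0
```

```bash
python3 - <<'E'
from h import *
c=imaging.camera("scene"); W=pts(c)
print("spig win",[ring(W,(255,200,345,300),*z) for z in((.017,.030),(.055,.068),(.07,.09))])
print("small",[ring(W,(340,178,379,216),*z) for z in((.008,.02),(.04,.056))])
cv2.imwrite("pics/s3.png",c["pixels"][...,::-1])
E
```

```text
spig win [(1019, [590.9, 44.5, 71.7], 22.5), (275, [590.8, 44.0, 26.2], 62.1), (122, [591.9, 44.3, 14.2], 77.1)]
small [(324, [481.4, 227.9, 36.2], 11.1), (117, [480.9, 228.4, 25.6], 44.2)]
```

View pics/s3.png

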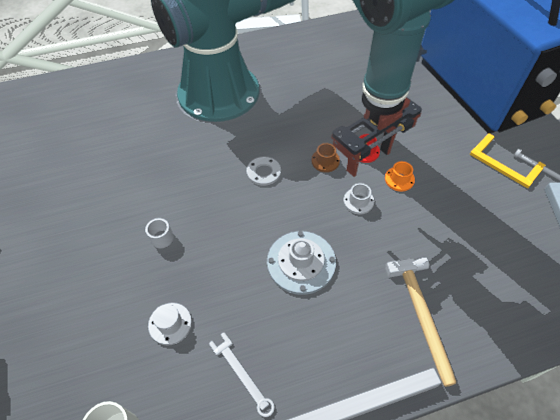

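The wide hub is seated at (302,258), with its flange top at 22 mm and neck top at 62 mm. The gripper is above the small hub at (360,197), so I'll lower and grip.

>>> drive_tool(series=[[[0,0,-0.025],[0,0,0]],[[0,0,-0.03],[0,0,0]],[[0,0,-0.025],[0,0,0]],[[0,0,-0.02],[0,0,0]],[[0,0,-0.018],[0,0,0]],[[0,0,-0.01],[0,0,0]],[[0,0,-0.004],[0,0,0]],[[0,0,0],[0,0,0]]])

```text
time_s: 10.9
tcp_pos: [0.4804, 0.2275, 0.0155]
tool_rot: [0.0, 0.985, 0.172, -0.001]
force: [-0.4, 1.4, -0.1]
gripper_width: 0.088
grasp_force: 0.0
```

>>> drive_tool(series=[[[0,0,0],[0,0,0]],[[0,0,0],[0,0,0]]])

```text
time_s: 11.07
tcp_pos: [0.4813, 0.2283, 0.0171]
tool_rot: [-0.0, 0.985, 0.172, 0.001]
force: [0.4, -0.2, 0.7]
gripper_width: 0.0876
grasp_force: 0.0
```

>>> drive_tool(series=[[[0,0,0],[0,0,0]],[[0,0,0],[0,0,0]],[[0,0,0],[0,0,0]],[[0,0,0],[0,0,0]],[[0,0,0],[0,0,0]],[[0,0,0],[0,0,0]],[[0,0,0],[0,0,0]],[[0,0,0],[0,0,0]]], fingers=255)

```text
time_s: 11.73
tcp_pos: [0.4804, 0.228, 0.0162]
tool_rot: [0.0, 0.985, 0.173, 0.0]
force: [-0.1, -2.0, 1.5]
gripper_width: 0.0478
grasp_force: 30.0
```

>>> drive_tool(series=[[[0,0,0.008],[0,0,0]],[[0,0,0.018],[0,0,0]],[[0,0,0.022],[0,0,0]],[[0,0,0.022],[0,0,0]],[[0,0,0.022],[0,0,0]],[[0,0,0.018],[0,0,0]],[[0,0,0.008],[0,0,0]],[[0,0,0],[0,0,0]]])

```text
time_s: 12.4
tcp_pos: [0.4813, 0.2286, 0.1359]
tool_rot: [-0.0, 0.985, 0.173, 0.002]
force: [0.6, 0.1, -4.1]
gripper_width: 0.0478
grasp_force: 30.0
```

>>> drive_tool(series=[[[0.009,-0.015,0],[0,0,0]],[[0.015,-0.025,0],[0,0,0]],[[0.015,-0.025,0],[0,0,0]],[[0.015,-0.025,0],[0,0,0]],[[0.015,-0.025,0],[0,0,0]],[[0.015,-0.025,0],[0,0,0]],[[0.015,-0.025,0],[0,0,0]],[[0.011,-0.0185,0],[0,0,0]]])

```text
time_s: 13.07
tcp_pos: [0.5904, 0.0425, 0.1323]
tool_rot: [-0.0, 0.985, 0.172, -0.001]
force: [0.7, -0.4, -4.0]
gripper_width: 0.0473
grasp_force: 30.0
```

>>> drive_tool(series=[[[0,0,0],[0,0,0]],[[0,0,0],[0,0,0]],[[0,0,0],[0,0,0]],[[0,0,0],[0,0,0]]])

```text
time_s: 13.4
tcp_pos: [0.5888, 0.0455, 0.1331]
tool_rot: [-0.001, 0.985, 0.173, -0.001]
force: [-0.5, 0.4, -3.6]
gripper_width: 0.0474
grasp_force: 30.0
```

```bash
cat > m.py <<'E'
from h import *
c=imaging.camera("scene"); W=pts(c); s=c["pixels"].astype(int); sat=s.max(-1)-s.min(-1)
o=readout.observe(); zt=o["tcp_pos"][2]-.0162+.010
m=(np.hypot(W[...,0]-.59,W[...,1]-.0445)<.06)&(sat<25)&(s.min(-1)>90)&(abs(W[...,2]-zt-.001)<.005)
Q=W[m]; print(len(Q),cv2.minEnclosingCircle((Q[:,:2]*1000).astype(np.float32)),np.median(Q[:,2])-zt)
print(o["tcp_pos"],o["force"])
cv2.imwrite("pics/s4c.png",cv2.resize(c["pixels"][150:330,200:400,::-1],None,fx=3,fy=3))
E
python3 m.py
```

```text
307 ((590.487548828125, 45.697303771972656), 35.43290710449219) 3.99935415225372e-05
[0.58906029 0.04563461 0.13341513] [-0.43197388  0.28837622 -3.09416056]
```

View pics/s4c.png

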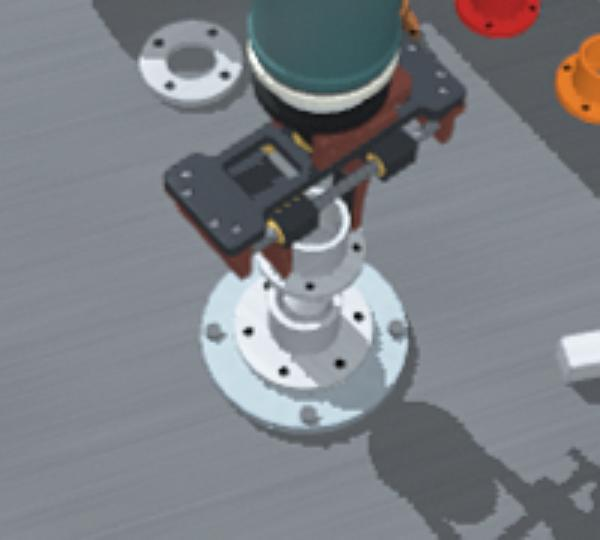

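The small hub hangs level right over the spigot, about 1.5 mm off in y. I'll nudge it across and lower.

>>> drive_tool(series=[[[0.0005,-0.0014,0],[0,0,0]],[[0,0,-0.008],[0,0,0]],[[0,0,-0.012],[0,0,0]],[[0,0,-0.01],[0,0,0]],[[0,0,-0.005],[0,0,0]],[[0,0,0],[0,0,0]],[[0,0,0],[0,0,0]],[[0,0,0],[0,0,0]]])

```text
time_s: 14.12
tcp_pos: [0.5912, 0.0433, 0.0994]
tool_rot: [0.0, 0.985, 0.173, 0.0]
force: [0.5, 0.2, -4.3]
gripper_width: 0.0475
grasp_force: 30.0
```

```bash
python3 m.py
```

```text
288 ((593.2055053710938, 42.99412155151367), 35.071014404296875) 0.00042456442422024454
[0.59132026 0.04325735 0.09958036] [ 0.63039011  0.35734882 -4.00427088]
```

>>> drive_tool(series=[[[-0.0015,0.001,0],[0,0,0]],[[0,0,-0.005],[0,0,0]],[[0,0,-0.006],[0,0,0]],[[0,0,-0.004],[0,0,0]],[[0,0,-0.003],[0,0,0]],[[0,0,0],[0,0,0]],[[0,0,0],[0,0,0]],[[0,0,0],[0,0,0]]])

```text
time_s: 14.83
tcp_pos: [0.5894, 0.0442, 0.0811]
tool_rot: [-0.0, 0.985, 0.173, 0.0]
force: [0.1, 0.1, -3.9]
gripper_width: 0.0477
grasp_force: 30.0
```

>>> drive_tool(series=[[[0,0,-0.001],[0,0,0]],[[0,0,-0.0005],[0,0,0]],[[0,0,0],[0,0,0]],[[0,0,0],[0,0,0]]])

```text
time_s: 15.17
tcp_pos: [0.5893, 0.0442, 0.0797]
tool_rot: [-0.0, 0.985, 0.173, 0.0]
force: [-0.8, 0.0, -3.7]
gripper_width: 0.0479
grasp_force: 30.0
```

>>> drive_tool(series=[[[0,0,-0.0005],[0,0,0]],[[0,0,-0.0005],[0,0,0]],[[0,0,-0.0005],[0,0,0]],[[0,0,0],[0,0,0]],[[0,0,0],[0,0,0]]])

```text
time_s: 15.58
tcp_pos: [0.5893, 0.0442, 0.0782]
tool_rot: [-0.0, 0.985, 0.173, 0.0]
force: [0.5, 0.0, -2.7]
gripper_width: 0.0478
grasp_force: 30.0
```

>>> drive_tool(series=[[[0,0,-0.0004],[0,0,0]],[[0,0,0],[0,0,0]],[[0,0,0],[0,0,0]]])

```text
time_s: 15.83
tcp_pos: [0.5893, 0.0443, 0.0782]
tool_rot: [-0.0, 0.985, 0.173, 0.0]
force: [-1.7, 0.3, 4.1]
gripper_width: 0.0478
grasp_force: 30.0
```

Contact came at the expected height. I'll release, retreat and check.

>>> drive_tool(series=[[[0,0,0],[0,0,0]],[[0,0,0],[0,0,0]],[[0,0,0],[0,0,0]],[[0,0,0],[0,0,0]],[[0,0,0],[0,0,0]],[[0,0,0],[0,0,0]]], fingers=0)

```text
time_s: 16.33
tcp_pos: [0.5894, 0.0442, 0.0777]
tool_rot: [-0.0, 0.985, 0.173, 0.0]
force: [-0.2, 0.3, 0.9]
gripper_width: 0.0842
grasp_force: 0.0
```

>>> drive_tool(series=[[[0,0,0.01],[0,0,0]],[[0,0,0.02],[0,0,0]],[[0,0,0.025],[0,0,0]],[[0,0,0.025],[0,0,0]],[[-0.01,0.015,0.02],[0,0,0]],[[-0.015,0.025,0],[0,0,0]],[[-0.015,0.025,0],[0,0,0]],[[-0.015,0.025,0],[0,0,0]]])

```text
time_s: 17.0
tcp_pos: [0.5342, 0.135, 0.1792]
tool_rot: [-0.0, 0.985, 0.172, 0.001]
force: [0.5, 0.2, -0.5]
gripper_width: 0.0878
grasp_force: 0.0
```

>>> drive_tool(series=[[[-0.01,0.025,0],[0,0,0]],[[-0.01,0.02,0],[0,0,0]],[[-0.01,0.015,0],[0,0,0]],[[0,0,0],[0,0,0]],[[0,0,0],[0,0,0]],[[0,0,0],[0,0,0]]])

```text
time_s: 17.5
tcp_pos: [0.505, 0.1938, 0.1783]
tool_rot: [0.0, 0.985, 0.173, 0.001]
force: [-1.2, -0.4, 1.0]
gripper_width: 0.0876
grasp_force: 0.0
```

```bash
python3 - <<'E'
from h import *
c=imaging.camera("scene"); W=pts(c)
print([ring(W,(255,190,345,300),*z) for z in((.017,.030),(.067,.078),(.1,.112))],ring(W,(145,298,195,346),.04,.056))
print(readout.observe()["qd"].round(3))
cv2.imwrite("pics/s5.png",cv2.resize(c["pixels"][150:330,200:400,::-1],None,fx=3,fy=3))
E
```

```text
[(816, [593.3, 42.5, 71.6], 22.6), (450, [590.0, 44.2, 36.0], 72.6), (173, [589.1, 44.4, 24.7], 105.4)] (521, [639.6, -252.7, 25.1], 48.5)
[-0.009  0.004  0.001  0.001 -0.002  0.002]
```

View pics/s5.png

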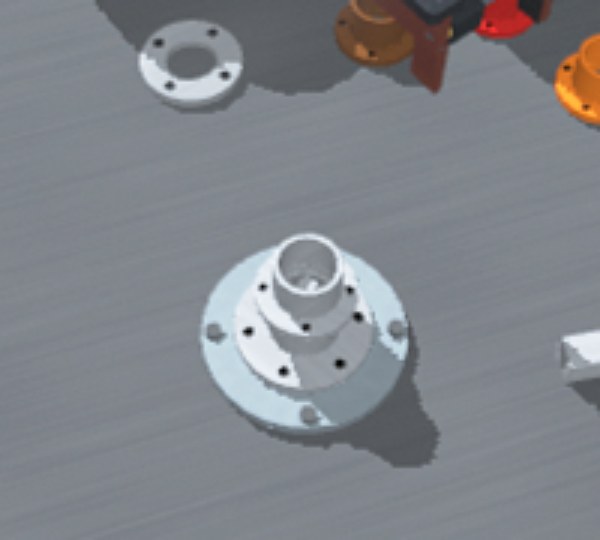

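Both hubs are stacked level on the spigot at crop (305,310), with flange tops at 22.6 and 72.6 mm and the stack top at about 106 mm. The capped hub has not moved.

```bash
python3 -c "
from plant import robot
print(robot.sign_off())"
```

```text
the job is handed in; nothing more can be done
None
```

I lowered both open hubs over the spigot, wide then small, flange down and fully home by the camera heights. The capped hub was left where it stood, and I handed the job in at about 17.6 s on the robot's clock.

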